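# Lock the reader's lamp and hold the acrylic cell in its beam

### The arm

A 6-joint arm with a two-finger parallel gripper is mounted at the origin on the work surface. World frame = base frame: x ahead of the robot, y to its left, z up, the work surface at z = 0. Lengths are in mm, angles in rad, forces in N, time in s.
With the tool pointing down it reaches from about 350 to 775 mm from the base axis. Payload 7.3 kg.
Tool frame: the origin (TCP) lies at the very end of the fingers, on their centre line; the grasp point (between the pads) lies 19 mm behind it; z points along the fingers, y is the line along which they close (so a half turn about z gives the same grasp; the last joint's range is limited). The gripper opens to 92 mm and grips with 3 to 60 N. Pads are 19 mm wide; open, the fingers measure 130 mm over their backs; the gripper's body (75 mm by 190 mm) begins 47 mm behind the grasp point.
Start: joints at [-1.282, 0.342, 1.524, -0, 1.275, -0.146], TCP at [221.169, -476.161, 226.741] pointing down, gripper open.
Joint ranges: [-2.53, 2.53], [-0.77, 2.02], [0.04, 2.7], [-1, 4.14], [0.28, 2.66], [-3.11, 3.11]. Speed limits (rad/s): [2.57, 2.57, 3.14, 3.14, 3.14, 3.14].

### API

Orientations are given as [roll, pitch, yaw] about the fixed x, y, z axes, in that order (R = Rz(yaw) Ry(pitch) Rx(roll)).
In Python, from plant import get_obs, vision, workorder gives the robot as it stands.
- The arm moves only by the shell command python3 -m pendant 'ROWS' [OPENING]. ROWS is a JSON object of lists of equal length, an entry for each row: "dp": the shift along the tool's x, y, z in m, a list of three; "rotation": the turn, a rotation vector about the tool's x, y, z in rad, a list of three. A call has 1 to 8 rows; each row is the pose to reach, as a shift and turn from the pose commanded when the call began, along the tool's axes at that moment; what a row does not reach only later rows make up. A row lasts 1/8 s, in which the tool goes at most 62.5 mm and 10.7 degrees, less where a joint would pass 70% of its speed; a pose out of reach is approached as far as the arm can. A call with a gripper value outside its range is refused whole. OPENING is the finger opening in m, from 0 to 0.0918, set as the call begins (- or left out, the last holds). The fingers move at their own pace and stop on an object; the grip force is fixed at half the most. Time passes only in rows, so rows that repeat a pose let the fingers close. It gives the time, the measured TCP pose, the force, the opening and the grip force at its end, in the units of the state.
- get_obs(): the state, without advancing time (a new reading comes with each control period).
- vision.capture(name): name is "scene" or "top" or "wrist"; returns a dict with "pixels" (420x560x3 uint8, red, green, blue), "vfov" (degrees; the focal length in pixels is half the picture's height over the tangent of half this angle, whatever the lens; pixels are square), "cx", "cy" (the principal point, pixels), "dist" ([k1, k2, p1, p2, k3] as OpenCV has them; the pictures are not rectified), "pose" (4x4, takes a point from camera to world coordinates); the wrist camera has in their place "T_tool_cam" (4x4, takes a point from camera to tool coordinates, whose origin is the TCP and whose axes are the flange's). Camera axes: x right, y up, looking along -z (the intrinsics and any distortion apply to the point x, -y, -z); pixel columns grow to the right and rows downward; lengths in mm; the calibration is good to about 2 mm. A picture is of the moment at which its call begins: read the wrist's pose just before it. There is no depth.
- workorder.close_job(): hands the job in; it is judged then, once.
The state is a dict: "time": time; "joint_positions": joint angles; "dq": joint speeds; "tau": joint torques, N m; "tool_pos": TCP position; "tcp_rot": TCP orientation; "contact_force": force on the tool from outside, world axes, zero at the start; "moment": the same for the moment, N m; "grip_width": finger opening in mm; "finger_force": force on a finger pad.
Only numpy, scipy, OpenCV 4.12 (cv2) and the standard library are available. Lean on these libraries where they do the work, as an engineer would, in place of code of your own. Each camera call takes 0.05 s, during which the arm holds its last target. There are 200 camera calls.

### The job

The lamp of the colour reader has just been changed: push its captive knob down against the spring and turn it clockwise to its stop, so that it stays locked down. Then take the cell without a stopper out of the rack, gripping it by its two broad frosted sides only and never letting the fingers touch its narrow polished windows, and hold it upright in the open gap of the reader with the light beam passing through the middle of both windows, touching nothing of the reader. Finish while still holding it there for the reading, and leave everything else where it stands.

Things in the scene. Friction and masses are not known exactly. Their poses are not given: they have to be found in the camera images.
- reader: Colour reader, fixed. Origin on the bench under mid-gap; x along the beam from white sensor head to finned metal lamp head, z up. Dark base x -101..+199 mm, y +-55 mm, top at 12 mm (22 at x > 48). Sensor head x -92..-48 mm, y +-35, top 106 mm. Lamp head x 48..108 mm, y +-37, top 109 mm. The knob stands on a round boss (radius 21 mm, top 62 mm) at x = 168 mm, y = 0, beyond the lamp head.
- beam (a point): Middle of the light beam, half way between the lens barrels, 75 mm above the bench; the beam is level along the reader's x (axes as the reader's). A barrel of radius 16 mm reaches 10 mm inwards from each head: the free gap is x -38..+38 mm, open above and at both sides, with the base plate 63 mm below the beam.
- knob (a point): Middle of the grip bar of the captive knob: dark upright bar 38 mm long (its x), 14 mm thick (its y), 26 mm high, on a round flange of radius 20 mm. This point is 13 mm below the bar's top, 12 mm above the flange's upper face, 91 mm above the bench while unlocked; it turns and sinks with the knob. Unlocked, the bar lies along the reader's x within 0.1 rad. Axis to lamp head: 60 mm free.
- lock_push (a joint): How far the knob is pushed down, 0 to 0.009 m, against a spring of 4 N (top) to 8.5 N (bottom). Pushed in less than 6.5 mm it turns no more than 0.2 rad; pushed in further it turns freely and its cross bar passes under a catch, so that let go at the turn stop it stays down by itself at about 6 mm. Let go before turning, it springs up again.
- lock_turn (a joint): Turn of the knob in rad, positive clockwise seen from above: starts at 0 to 0.08, stop at 1.35 (77 degrees), light friction.
- cell: The cell to be read: solid cast acrylic cuvette, 22.5 mm long (x), 12.5 wide (y), 45 high (z), 12 to 21 g, plain flat top. Origin at the centre of its underside. Its broad sides (facing +y and -y) are frosted white; its narrow ends (+x and -x) are the polished windows. It stands upright in a pocket of the rack, 29 mm of it above the rack's top.
- cell_window_a: Polished window at the +x end of the cell, 8.5 mm wide and 45 mm high, 1.5 mm thick, flush with the end face; origin at its centre, 22.5 mm above the cell's underside and 10.5 mm from its middle. Axes as the cell's.
- cell_window_b: The same polished window at the -x end of the cell.
- rack: White plastic rack, fixed, 150 mm long (x) by 52 mm wide (y) by 38 mm high, origin at the centre of its underside. Three pockets in a row along x at -45, 0 and +45 mm, each 24 by 14 mm and 16 mm deep; the cells stand in them with their long side along the rack's x and their underside 22 mm above the bench. Which cell is in which pocket varies.
- ref1: Reference cell, same size as the cell but with a round white stopper, 11.6 mm across, standing 12 mm above its top (57 mm high in all). Stays in its pocket. Origin at the centre of its underside.
- ref2: The other reference cell with a stopper; stays in its pocket.
- flask1: Brass eye flask filled with pale stone, oval with two ears, 88 x 60 x 28 mm, with a white blank on top; stays. Origin at the centre of its underside.
- flask2: The other brass flask, 28 mm high; stays.
- jar1: Small glass paint jar, 38 mm across, 36 mm high; stays. Origin at the centre of its underside.
- jar2: Small amber paint jar, 38 mm across, 36 mm high; stays.
- dropper: Small amber bottle, 32 mm across, 85 mm high; stays.
- brush: Slim flat artist's brush lying on the bench, 190 mm long, 9 mm high; stays.

How it is judged (in metres and radians):
On the way, in this order (a step that is already met when the one before it is completed fails the run):
1. the knob is pushed down and turned clockwise under its catch (value of joint lock_push above 0.0045 m and value of joint lock_turn above 1.1 rad), for 0.2 s.
2. the cell is held by the fingers, clear of the rack (height (world z) of cell above 0.042 m and contact force between the fingers and cell above 0.5 N and contact force between cell and rack below 0.1 N), for 0.2 s.
At the end, for the whole second after the job is handed in: Knob locked and let go (over 1.1 rad, over 4.5 mm in); cell held still by the fingers, touching nothing of the reader, upright within 0.25 rad, within 24 mm of mid-gap along the beam; both window centres within 4 mm sideways and 14 mm in height of the beam (all of step 1 and contact force between the fingers and lock_turn below 0.1 N and y of cell_window_a in the frame of beam between -0.004 and 0.004 m and y of cell_window_b in the frame of beam between -0.004 and 0.004 m and z of cell_window_a in the frame of beam between -0.014 and 0.014 m and z of cell_window_b in the frame of beam between -0.014 and 0.014 m and x of cell in the frame of beam between -0.024 and 0.024 m and angle between cell's own z axis and vertical below 0.25 rad and linear speed of cell below 0.02 m/s and contact force between the fingers and cell above 0.5 N and contact force between anything else and reader below 0.1 N); the arm keeps its last pose, push and grip.
It fails at once if the fingers touch a polished window of the cell (contact force between the fingers and cell_window_a above 0.2 N or contact force between the fingers and cell_window_b above 0.2 N).
It fails at once if a reference cell or a bystander is displaced (distance of any of ref1, ref2 from where it was at the start of the episode above 0.02 m or distance of any of flask1, flask2, jar1, jar2, dropper, brush from where it was at the start of the episode above 0.03 m).
It also fails if it takes over 58 s, if anything falls off the work surface, if the arm or the gripper's body presses on something with over 40 N, if the wrist force passes 120 N, or if a joint passes its speed limit or range.

## Working session

There is one attempt and no reset: what is moved stays moved. The work goes in short steps, Python scripts to look and compute and a shell command to move; the robot and the scene stay as the last step left them, time stands still between calls to the robot, and variables do not carry over. Pictures are saved under pics/ and viewed, at most 12 in all, crops included, and the job is handed in when it is done.

```bash
mkdir -p pics; ls; cat > h.py <<'E'
import numpy as np, cv2
from plant import get_obs, vision, workorder
from scipy.spatial.transform import Rotation as R
def cap(n):
    o=get_obs(); c=vision.capture(n)
    if n=="wrist":
        T=np.eye(4); T[:3,:3]=R.from_euler('xyz',o['tcp_rot']).as_matrix(); T[:3,3]=o['tool_pos']
        c['pose']=T@np.array(c['T_tool_cam'])
    c['pose']=np.array(c['pose']); f=210/np.tan(np.radians(c['vfov'])/2)
    c['K']=np.array([[f,0,c['cx']],[0,f,c['cy']],[0,0,1.]]); c['d']=np.array(c['dist'],float)
    return c
def ray(c,uv):
    u=cv2.undistortPoints(np.array(uv,float).reshape(-1,1,2),c['K'],c['d']).reshape(-1,2)
    d=np.c_[u[:,0],-u[:,1],-np.ones(len(u))]
    return c['pose'][:3,3], d@c['pose'][:3,:3].T
def onz(c,uv,z):
    p,d=ray(c,uv); return p+d*((z-p[2])/d[:,2])[:,None]
def proj(c,P):
    q=(np.atleast_2d(P)-c['pose'][:3,3])@c['pose'][:3,:3]; q=q*[1,-1,-1]
    return cv2.projectPoints(q,np.zeros(3),np.zeros(3),c['K'],c['d'])[0].reshape(-1,2)
def save(c,n): cv2.imwrite('pics/'+n,c['pixels'][:,:,::-1])
E
python3 - <<'E'
from h import *
import pickle
o=get_obs();print(o)
D={}
for n in("scene","top","wrist"):
    c=cap(n);D[n]=c;save(c,n+'1.png');print(n,c['pose'].round(3).tolist(),c['vfov'],c['dist'])
pickle.dump(D,open('d.pkl','wb'))
E
```

```text
pics
{'time': 0.0, 'joint_positions': array([-1.28195774e+00,  3.42695401e-01,  1.52500184e+00, -2.87000929e-05,
        1.27540626e+00, -1.45992072e-01]), 'dq': array([ 0.00099959, -0.00144228, -0.00033775, -0.00063795,  0.00148925,
       -0.00049193]), 'tau': array([ 7.91215480e-04, -4.31245673e+01, -2.44217294e+01,  7.18318066e-02,
        5.59844601e-02, -1.25482152e-04]), 'tool_pos': array([ 221.05941799, -475.74519064,  226.0644444 ]), 'tcp_rot': array([-3.14009389e+00, -1.92636344e-04,  4.34838891e-01]), 'contact_force': array([0.72618075, 0.45871987, 0.22232892]), 'moment': array([-0.0040188 , -0.00541231, -0.02922183]), 'finger_force': 0.0, 'grip_width': 92.0303821633684}
scene [[0.891, -0.386, 0.238, 869.049], [0.454, 0.765, -0.457, -590.32], [-0.005, 0.515, 0.857, 1247.912], [0.0, 0.0, 0.0, 1.0]] 44.68961153639994 [0.02216001 0.         0.         0.         0.        ]
top [[-0.026, 0.995, -0.1, 429.451], [-1.0, -0.025, 0.004, 45.104], [0.001, 0.1, 0.995, 1329.29], [0.0, 0.0, 0.0, 1.0]] 45.21238329607706 [-0.11028824  0.          0.          0.          0.        ]
wrist [[0.421, 0.87, 0.258, 291.14], [-0.907, 0.403, 0.119, -444.101], [-0.001, -0.284, 0.959, 384.575], [0.0, 0.0, 0.0, 1.0]] 60.86337882689159 [-0.08650788  0.          0.          0.          0.        ]
```

View pics/top1.png

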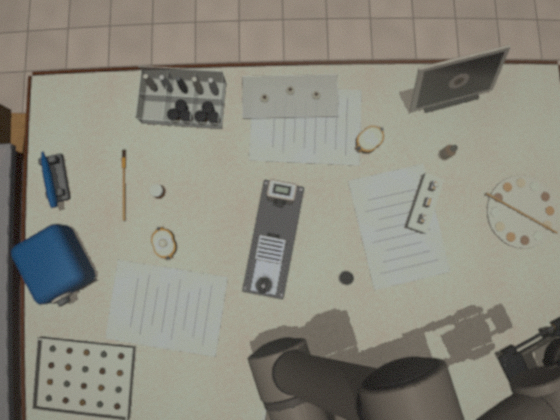

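View pics/scene1.png

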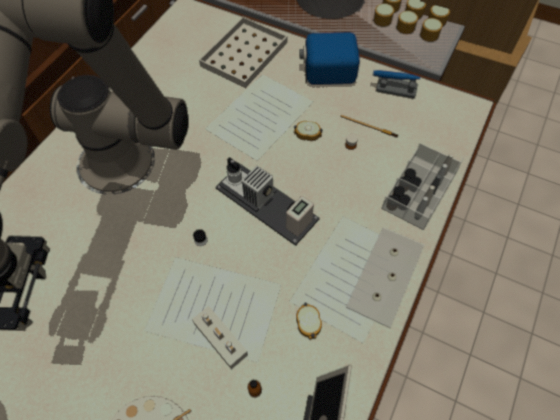

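The top view shows the reader from (281,190), the sensor head, to the knob at (264,285). The rack is near (422,203) with three cells, and the loose jar is at (346,278). The scene view confirms this, with the knob at (233,172) and the rack at (219,338). Next I'll enlarge these regions.

```bash
python3 - <<'E'
from h import *
import pickle
D=pickle.load(open('d.pkl','rb'))
def crop(n,x,y,w,h,s): return cv2.resize(D[n]['pixels'][y:y+h,x:x+w,::-1],(w*s,h*s),interpolation=cv2.INTER_CUBIC)
a=crop('top',235,170,80,140,4)  # 320x560
b=crop('top',400,165,50,75,6)   # 300x450
im=np.zeros((600,800,3),np.uint8); im[:560,:320]=a; im[:450,330:630]=b
cv2.imwrite('pics/crop1.png',im)
c=crop('scene',210,150,115,95,4) #460x380
d=crop('scene',185,300,65,70,5) #325x350
im=np.zeros((390,800,3),np.uint8); im[:380,:460]=c; im[:350,470:795]=d
cv2.imwrite('pics/crop2.png',im)
E
```

```text
(no output)
```

View pics/crop1.png

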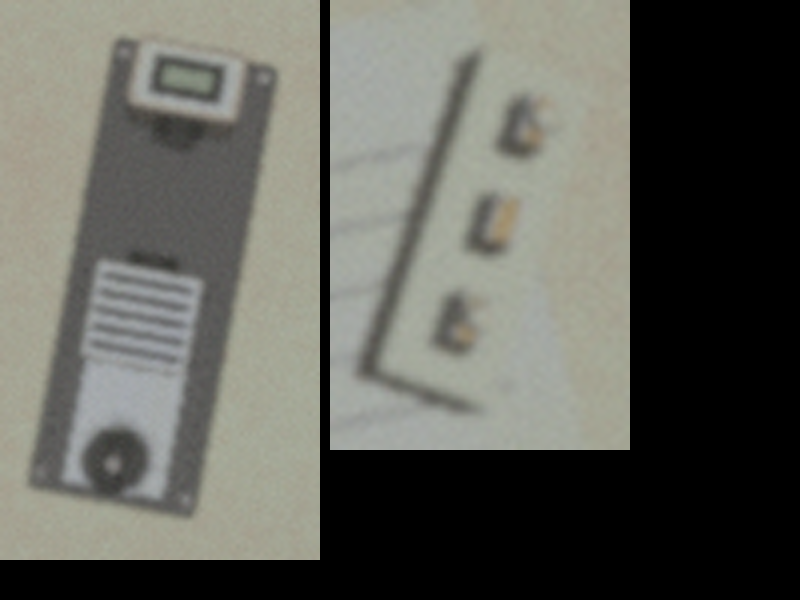

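View pics/crop2.png

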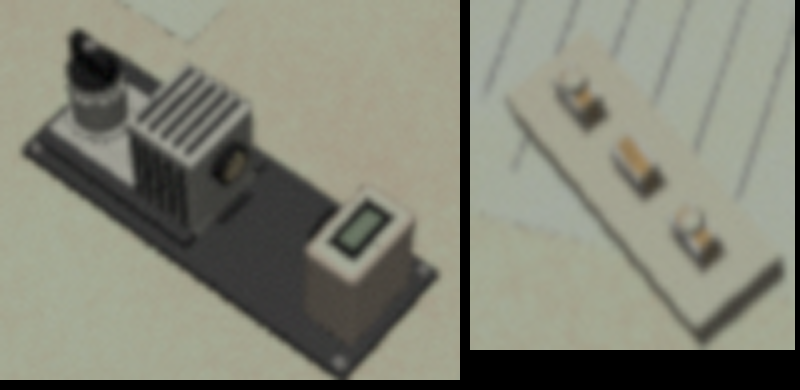

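The middle cell in the rack has no stopper: plain orange top at about (420,202) in the top view and (311,… rack middle) in the scene view. The outer two carry white stoppers. The knob bar lies roughly along the reader axis.

```bash
python3 - <<'E'
from h import *
import pickle
D=pickle.load(open('d.pkl','rb'))
t=D['top'];s=D['scene']
def T(x,y): return (235+x/4-.4,170+y/4-.4)
def Tr(x,y): return (400+(x-330)/6-.4,165+y/6-.4)
def S(x,y): return (210+x/4-.4,150+y/4-.4)
def Sr(x,y): return (185+(x-470)/5-.4,300+y/5-.4)
top=[(118,38),(275,68),(30,485),(193,515)]
B=[onz(t,[T(*p)],z)[0] for p,z in zip(top,(12,12,22,22))]
print(np.round(B,1))
a=(B[0]+B[1])/2;b=(B[2]+B[3])/2
d=(b-a)[:2];L=np.hypot(*d);d/=L;print('L',L,'yaw',np.arctan2(d[1],d[0]),'W',np.hypot(*(B[1]-B[0])[:2]))
O=a[:2]+d*101;O2=b[:2]-d*199;print('origin',O,O2,'knob axis',(O+O2)/2+d*168)
# scene corners: lamp end (25,150) , near right (345,378), right (437,272)
for p,z in(((25,150),22),((345,378),12),((437,272),12)): print('scene corner',onz(s,[S(*p)],z)[0].round(1))
print('cell top', onz(t,[Tr(508,220)],67)[0], onz(s,[Sr(636,158)],67)[0])
print('stoppers top', onz(t,[Tr(535,105),Tr(475,305)],75).round(1))
print('stoppers scene', onz(s,[Sr(575,82),Sr(690,217)],78).round(1))
E
```

```text
[[630.1  93.4  12. ]
 [607.5  -9.6  12. ]
 [340.1 156.   22. ]
 [318.5  51.7  22. ]]
L 296.0900977036693 yaw 2.930705989755552 W 105.42692089935457
origin [520.07078279  63.03574744] [523.89406392  62.21729931] knob axis [357.70434636  97.79345979]
scene corner [328.   42.4  22. ]
scene corner [611.9 -13.9  12. ]
scene corner [632.7  89.4  12. ]
cell top [ 554.74707167 -326.54395017   67.        ] [ 560.46112956 -328.60327653   67.        ]
stoppers top [[ 602.5 -338.6   75. ]
 [ 518.5 -308.2   75. ]]
stoppers scene [[ 518.7 -312.5   78. ]
 [ 599.7 -343.6   78. ]]
```

```bash
python3 -m pendant '{"dp":[[0.04,-0.025,0],[0.08,-0.05,0],[0.12,-0.075,0],[0.16,-0.1,0],[0.2,-0.125,0],[0.24,-0.15,0],[0.28,-0.175,0],[0.28,-0.175,0]],"rotation":[[0,0,-0.175],[0,0,-0.35],[0,0,-0.525],[0,0,-0.7],[0,0,-0.875],[0,0,-1.05],[0,0,-1.225],[0,0,-1.4]]}' 0.05; python3 - <<'E'
from h import *
o=get_obs();print(o['tool_pos'],o['tcp_rot'],o['joint_positions'])
Rm=R.from_euler('xyz',o['tcp_rot']).as_matrix()
print('dp to', Rm.T@(np.array([358,97,226])-o['tool_pos']), 'rot', -(2.93-o['tcp_rot'][2]))
E
```

```text
time: 1.15
tool_pos: [402.5, -196.8, 226.6]
tcp_rot: [3.141, -0.001, 1.845]
contact_force: [-0.1, -0.3, 0.6]
grip_width: 50.0
finger_force: 0.0
[ 402.49540573 -196.84380603  226.60159688] [ 3.14135473e+00 -6.81035063e-04  1.84502842e+00] [-6.26648697e-01  2.01128193e-01  1.72075044e+00  6.48860898e-04
  1.22010021e+00 -9.01103741e-01]
dp to [294.91309793  36.74223784   0.81118493] rot -1.0849715825021804
```

```bash
python3 -m pendant '{"dp":[[0.04,0.005,0],[0.08,0.01,0],[0.12,0.015,0],[0.16,0.02,0],[0.2,0.025,0],[0.25,0.03,0],[0.295,0.037,0],[0.295,0.037,0]],"rotation":[[0,0,-0.15],[0,0,-0.3],[0,0,-0.45],[0,0,-0.6],[0,0,-0.75],[0,0,-0.9],[0,0,-1.085],[0,0,-1.085]]}'; python3 - <<'E'
from h import *
import pickle
o=get_obs();print(o['tool_pos'],o['tcp_rot'],o['joint_positions'])
D={n:cap(n) for n in('wrist','top','scene')}
pickle.dump(D,open('k.pkl','wb')); c=D['wrist']
p=c['pixels'][:,:,::-1].copy(); save(c,'wk.png')
print(proj(c,[[358,97,104],[358,97,62],[356,97,91]]))
E
```

```text
time: 2.15
tool_pos: [359.3, 97.2, 226.6]
tcp_rot: [3.141, -0.0, 2.926]
contact_force: [-0.2, -0.1, -0.2]
grip_width: 50.0
finger_force: 0.0
[359.34748723  97.167036   226.62054304] [ 3.14132841e+00 -3.60900307e-04  2.92582528e+00] [ 5.70703772e-02  5.71114623e-02  1.89245898e+00  3.78509787e-04
  1.19229858e+00 -1.29809845e+00]
[[281.38931822 194.5517998 ]
 [281.37793475 182.83177557]
 [280.87840619 188.35603344]]
```

View pics/wk.png

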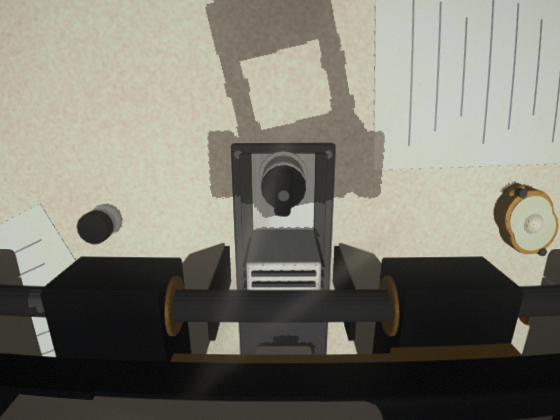

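The wrist view shows the reader's lamp end with base corners (233,145) and (334,145). The knob is at about (283,188), and the bar seems to run along the image vertical. I'll zoom in.

```bash
python3 - <<'E'
from h import *
import pickle
c=pickle.load(open('k.pkl','rb'))['wrist']
p=c['pixels'][135:275,220:350,::-1]; p=np.clip(p.astype(float)*1.8,0,255).astype(np.uint8)
cv2.imwrite('pics/wkc.png',cv2.resize(p,(520,560),interpolation=cv2.INTER_CUBIC))
E
```

```text
(no output)
```

View pics/wkc.png

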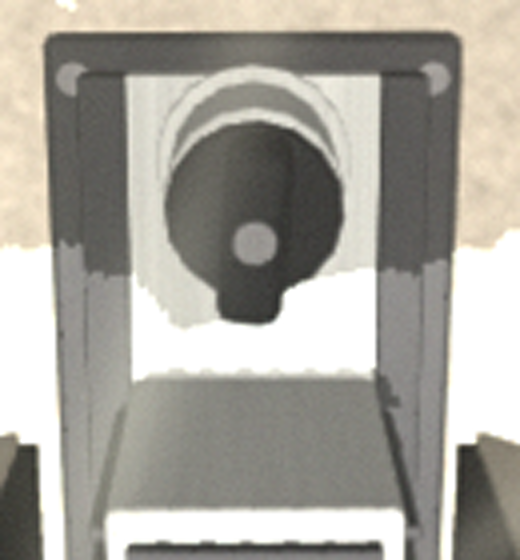

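```bash
cat > m.py <<'E'
from h import *
import pickle
c=pickle.load(open('k.pkl','rb'))['wrist']
W=lambda x,y:(220+x/4-.4,135+y/4-.4)
dot=onz(c,[W(254,243)],104)[0]; fl=onz(c,[W(254,205)],79)[0]; end=onz(c,[W(249,322)],104)[0]
print('dot',dot,'flange',fl,'end',end)
v=(end-dot)[:2];print('bar',np.hypot(*v),np.arctan2(v[1],v[0])-np.pi+0)
# base screws at (74,78),(435,78) base z 22; edges
L=onz(c,[W(50,60),W(66,430)],22);Rr=onz(c,[W(458,60),W(457,430)],22)
for q in(L,Rr):
    v=(q[0]-q[1])[:2];print('edge yaw',np.arctan2(v[1],v[0]))
C=onz(c,[W(45,38),W(461,38)],22);print('corners',C.round(1),np.hypot(*(C[1]-C[0])[:2]),np.arctan2(*(C[1]-C[0])[:2][::-1]))
# inner bright boundaries & head front
# sensor/lamp head corners at z109
H=onz(c,[W(107,512),W(405,512)],109);print('lamp back top',H.round(1),np.hypot(*(H[1]-H[0])[:2]),np.arctan2(*(H[1]-H[0])[:2][::-1]))
d=np.array([np.cos(2.93),np.sin(2.93)])
m=C.mean(0)[:2];print('knob from end',m-d*31,'lamp mid->knob',H.mean(0)[:2]+d*60)
o=get_obs();Rm=R.from_euler('xyz',o['tcp_rot']).as_matrix();print('tool->dot',Rm.T@(dot-o['tool_pos']))
E
python3 m.py
```

```text
dot [358.95625852  98.21600952 104.        ] flange [357.11891605  98.7415284   79.        ] end [375.27319722  93.59185021 104.        ]
bar 16.95952057568615 -3.417747917387837
edge yaw 2.929719192707384
edge yaw 2.9639477127056075
corners [[316.7  53.7  22. ]
 [339.4 156.6  22. ]] 105.38081808710119 1.3544074777931954
lamp back top [[408.7  55.4 109. ]
 [422.3 117.2 109. ]] 63.30219552044194 1.3540233337300647
knob from end [358.35707381  98.61975802] lamp mid->knob [356.84423268  98.88125572]
tool->dot [  2.06864026   3.50617906 122.59913787]
```

The knob measures (358,98.5) from three independent cues, the bar is about 0.05 clockwise of the reader axis, and the reader yaw is 2.93. Going down to grip.

```bash
python3 -m pendant '{"dp":[[0.001,0.001,0.03],[0.001,0.001,0.06],[0.001,0.001,0.09],[0.001,0.001,0.12],[0.001,0.001,0.135],[0.001,0.001,0.144],[0.001,0.001,0.144],[0.001,0.001,0.144]],"rotation":[[0,0,0.03],[0,0,0.03],[0,0,0.03],[0,0,0.03],[0,0,0.03],[0,0,0.03],[0,0,0.03],[0,0,0.03]]}'; python3 -m pendant '{"dp":[[0,0,0],[0,0,0],[0,0,0],[0,0,0],[0,0,0],[0,0,0]],"rotation":[[0,0,0],[0,0,0],[0,0,0],[0,0,0],[0,0,0],[0,0,0]]}' 0.0
```

```text
time: 3.3
tool_pos: [359.9, 95.8, 83.2]
tcp_rot: [3.141, 0.001, 2.889]
contact_force: [-0.9, -0.1, 0.2]
grip_width: 50.2
finger_force: 0.0
time: 4.05
tool_pos: [359.9, 98.2, 82.9]
tcp_rot: [3.137, 0.001, 2.888]
contact_force: [1.1, 15.5, -1.5]
grip_width: 14.0
finger_force: 29.9
```

The bar is gripped, at a width of 14.0. The side force of 15 N means the target is about 2.5 mm off in y, so I'll correct that while pushing down.

```bash
python3 -m pendant '{"dp":[[0.001,0.0015,0],[0.001,0.003,0],[0.001,0.003,0.003],[0.001,0.003,0.006],[0.001,0.003,0.008],[0.001,0.003,0.009],[0.001,0.003,0.009],[0.001,0.003,0.009]],"rotation":[[0,0,0],[0,0,0],[0,0,0],[0,0,0],[0,0,0],[0,0,0],[0,0,0],[0,0,0]]}'
```

```text
time: 5.05
tool_pos: [359.9, 98.7, 74.2]
tcp_rot: [-3.141, 0.002, 2.89]
contact_force: [1.1, -5.0, 6.7]
grip_width: 13.5
finger_force: 30.0
```

```bash
python3 -m pendant '{"dp":[[0.0015,-0.0005,0],[0.0015,-0.0005,0],[0.0015,-0.0005,0],[0.0015,-0.0005,0],[0.0015,-0.0005,0],[0.0015,-0.0005,0],[0.0015,-0.0005,0],[0.0015,-0.0005,0]],"rotation":[[0,0,0.1],[0,0,0.25],[0,0,0.42],[0,0,0.6],[0,0,0.78],[0,0,0.96],[0,0,1.13],[0,0,1.28]]}';  python3 -m pendant '{"dp":[[0,0,0],[0,0,0]],"rotation":[[0,0,0.04],[0,0,0.04]]}'; python3 -c "
from h import *
o=get_obs();print(o['moment'],o['tool_pos'],o['joint_positions'])"
```

```text
time: 6.05
tool_pos: [358.3, 97.7, 74.2]
tcp_rot: [3.14, 0.003, 1.606]
contact_force: [1.6, -12.1, 7.8]
grip_width: 13.8
finger_force: 30.0
time: 6.3
tool_pos: [358.3, 97.7, 74.2]
tcp_rot: [3.14, 0.003, 1.571]
contact_force: [1.8, -12.0, 7.3]
grip_width: 13.7
finger_force: 30.0
[-2.0829795  -0.12052436  0.13102658] [358.29281218  97.73716354  74.18941484] [ 0.06147024  0.29377977  2.1236305  -0.00407646  0.72300615  0.06456269]
```

```bash
python3 -m pendant '{"dp":[[-0.001,0,0],[-0.0015,0,0],[-0.0015,0,0]],"rotation":[[0,0,0.04],[0,0,0.06],[0,0,0.06]]}'; python3 -c "
from h import *
o=get_obs();print(o['moment'])"
```

```text
time: 6.68
tool_pos: [358.3, 97.6, 74.2]
tcp_rot: [3.14, 0.0, 1.511]
contact_force: [0.2, -0.5, 7.3]
grip_width: 14.3
finger_force: 30.8
[-0.04218176 -0.16985914  0.73522463]
```

The moment rose to 0.74 N·m, so the knob is at its stop. Releasing and rising.

```bash
python3 -m pendant '{"dp":[[0,0,0],[0,0,0],[0,0,0],[0,0,0]],"rotation":[[0,0,0],[0,0,0],[0,0,0],[0,0,0]]}' 0.034;  python3 -m pendant '{"dp":[[0,0,-0.02],[0,0,-0.05],[0,0,-0.09],[0,0,-0.12],[0,0,-0.15],[0,0,-0.15]],"rotation":[[0,0,0],[0,0,0],[0,0,0],[0,0,0],[0,0,0],[0,0,0]]}' ; python3 - <<'E'
from h import *
import pickle
o=get_obs();print(o['tool_pos'],o['tcp_rot'])
c=cap('wrist');P=c['pixels'][:,:,::-1]
u,v=proj(c,[[358.3,98.5,90]])[0];print(u,v)
u,v=int(u),int(v);p=np.clip(P[max(0,v-70):v+70,u-70:u+70].astype(float)*2,0,255).astype(np.uint8)
cv2.imwrite('pics/wk2.png',cv2.resize(p,None,fx=4,fy=4,interpolation=cv2.INTER_CUBIC))
E
```

```text
time: 7.18
tool_pos: [357.4, 97.6, 73.6]
tcp_rot: [-3.141, 0.0, 1.51]
contact_force: [-0.6, -0.5, -0.4]
grip_width: 34.2
finger_force: 0.0
time: 7.92
tool_pos: [358.7, 97.8, 225.3]
tcp_rot: [3.137, -0.0, 1.51]
contact_force: [-0.4, -0.3, 0.0]
grip_width: 34.1
finger_force: 0.0
[358.67654663  97.76279223 225.33389725] [ 3.13714930e+00 -4.76509478e-04  1.50980567e+00]
279.62245552730184 191.40662700860557
```

View pics/wk2.png

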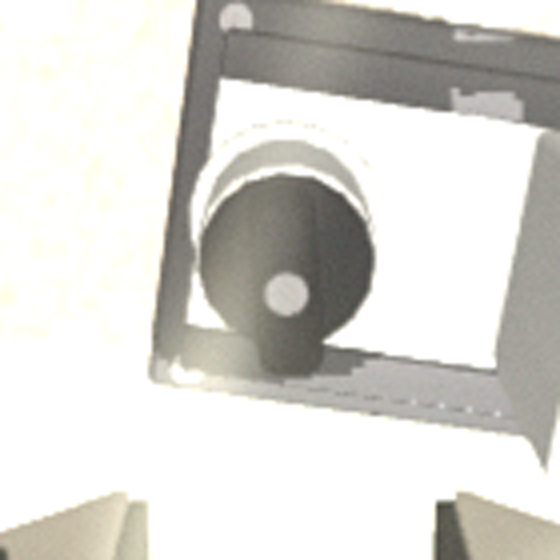

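The dot and bar end show the bar turned about 80° across the reader and sunk by about 5 mm: the visible boss crescent is thinner than before. The knob is locked, so on to the rack.

```bash
python3 -m pendant '{"dp":[[-0.05,0.028,0],[-0.1,0.056,0],[-0.155,0.084,0],[-0.21,0.112,0],[-0.265,0.14,0],[-0.32,0.168,0],[-0.375,0.2,0],[-0.412,0.223,0]],"rotation":[[0,0,-0.16],[0,0,-0.32],[0,0,-0.48],[0,0,-0.64],[0,0,-0.8],[0,0,-0.96],[0,0,-1.12],[0,0,-1.29]]}' 0.04;python3 -m pendant '{"dp":[[0,0,0],[0,0,0]],"rotation":[[0,0,0],[0,0,0]]}' ; python3 - <<'E'
from h import *
import pickle
o=get_obs();print(o['tool_pos'],o['tcp_rot'],o['joint_positions'])
c=cap('wrist');pickle.dump(c,open('r.pkl','wb'));P=c['pixels'][:,:,::-1]
u,v=proj(c,[[557,-327,67]])[0];print(u,v)
p=P[110:290,170:390];cv2.imwrite('pics/r.png',cv2.resize(p,None,fx=3,fy=3,interpolation=cv2.INTER_CUBIC))
E
```

```text
time: 8.98
tool_pos: [555.0, -329.1, 221.3]
tcp_rot: [3.141, -0.003, 2.804]
contact_force: [0.9, -0.3, 1.1]
grip_width: 40.2
finger_force: 0.0
time: 9.22
tool_pos: [554.4, -326.5, 221.7]
tcp_rot: [3.14, -0.003, 2.799]
contact_force: [-0.2, 0.4, -0.2]
grip_width: 40.2
finger_force: 0.0
[ 554.3644923  -326.48521842  221.72267392] [ 3.14031127 -0.00340977  2.79853296] [-6.51369624e-01  5.70593151e-01  1.16762486e+00  1.88801163e-04
  1.40701247e+00 -1.87913520e+00]
282.06469187293806 190.02256346948343
```

View pics/r.png

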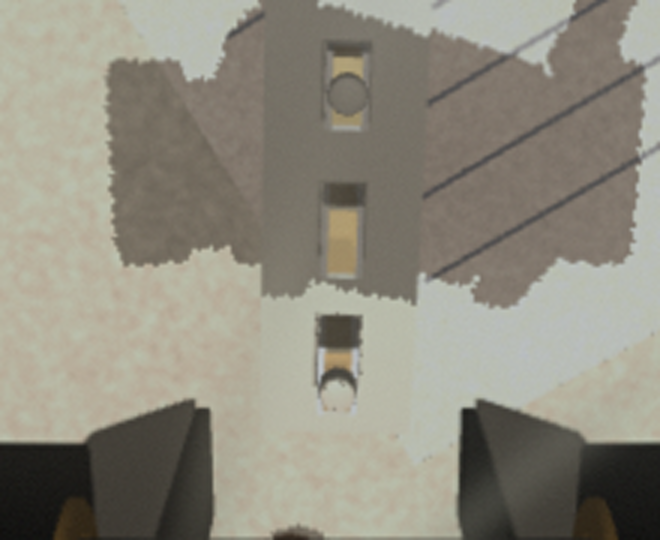

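The middle cell's top is seen at crop (320–363, 205–278), which is pixel (283.7,190.3). The stoppers are at crop (348,94) and (338,392), so the cell is confirmed.

```bash
python3 - <<'E'
from h import *
import pickle
c=pickle.load(open('r.pkl','rb'))
W=lambda x,y:(170+x/3-.33,110+y/3-.33)
q=onz(c,[W(342,242)],67)[0];s=onz(c,[W(348,94),W(338,392)],79)
e=onz(c,[W(342,205),W(342,278),W(320,242),W(363,242)],67)
print('cell',q,'len',np.hypot(*(e[1]-e[0])[:2]),'wid',np.hypot(*(e[3]-e[2])[:2]))
v=(s[0]-s[1])[:2];print('stoppers',s.round(1),np.hypot(*v),'yaw',np.arctan2(v[1],v[0]),'mid',s.mean(0))
o=get_obs();Rm=R.from_euler('xyz',o['tcp_rot']).as_matrix();q[2]=47
print('dp',Rm.T@(q-o['tool_pos']))
E
```

```text
cell [ 557.76473681 -325.73286658   67.        ] len 22.66138583632079 wid 12.952433457410965
stoppers [[ 515.3 -308.9   79. ]
 [ 598.5 -341.6   79. ]] 89.34634443145566 yaw 2.7673049999700234 mid [ 556.89218332 -325.26659563   79.        ]
dp [ -3.36759785   1.22551966 175.59328393]
```

```bash
python3 -m pendant '{"dp":[[-0.003,0.001,0.03],[-0.003,0.001,0.06],[-0.003,0.001,0.09],[-0.003,0.001,0.12],[-0.003,0.001,0.135],[-0.003,0.001,0.135]],"rotation":[[0,0,0.03],[0,0,0.03],[0,0,0.03],[0,0,0.03],[0,0,0.03],[0,0,0.03]]}'; python3 - <<'E'
from h import *
P=[]
for i in range(4): cap('wrist') if i else None; P.append(get_obs()['tool_pos'])
P=np.array(P);print(P.round(1))
o=get_obs();Rm=R.from_euler('xyz',o['tcp_rot']).as_matrix()
print('dp',Rm.T@(np.array([557.5,-325.6,42])-P.mean(0)),o['tcp_rot'])
E
```

```text
time: 10.02
tool_pos: [557.8, -326.3, 88.4]
tcp_rot: [3.141, -0.002, 2.77]
contact_force: [-0.7, -0.2, 1.0]
grip_width: 39.8
finger_force: 0.0
[[ 557.8 -326.3   88.4]
 [ 558.4 -326.9   89.5]
 [ 558.8 -327.3   90.1]
 [ 558.9 -327.5   90.3]]
dp [ 1.56456467  0.96793816 47.56891794] [-3.14082985e+00  2.53218402e-03  2.76996373e+00]
```

```bash
python3 -m pendant '{"dp":[[0.002,0.001,0],[0.002,0.001,0.015],[0.002,0.001,0.03],[0.002,0.001,0.04],[0.002,0.001,0.047],[0.002,0.001,0.047],[0.002,0.001,0.047],[0.002,0.001,0.047]],"rotation":[[0,0,0],[0,0,0],[0,0,0],[0,0,0],[0,0,0],[0,0,0],[0,0,0],[0,0,0]]}'; python3 -c "
from h import *
import pickle
c=cap('wrist');o=get_obs();print(o['tool_pos'])
u,v=proj(c,[[557.5,-325.6,67]])[0];print(u,v);u=int(u);v=int(v)
p=c['pixels'][max(0,v-100):v+100,max(0,u-130):u+130,::-1];cv2.imwrite('pics/g.png',cv2.resize(p,None,fx=3,fy=3,interpolation=cv2.INTER_CUBIC))
"
```

```text
time: 11.18
tool_pos: [557.0, -325.8, 42.3]
tcp_rot: [-3.141, 0.001, 2.77]
contact_force: [1.0, -0.3, 0.7]
grip_width: 39.8
finger_force: 0.0
[ 556.95256479 -325.75050488   42.2419675 ]
283.1577445178457 288.6407769370161
```

View pics/g.png

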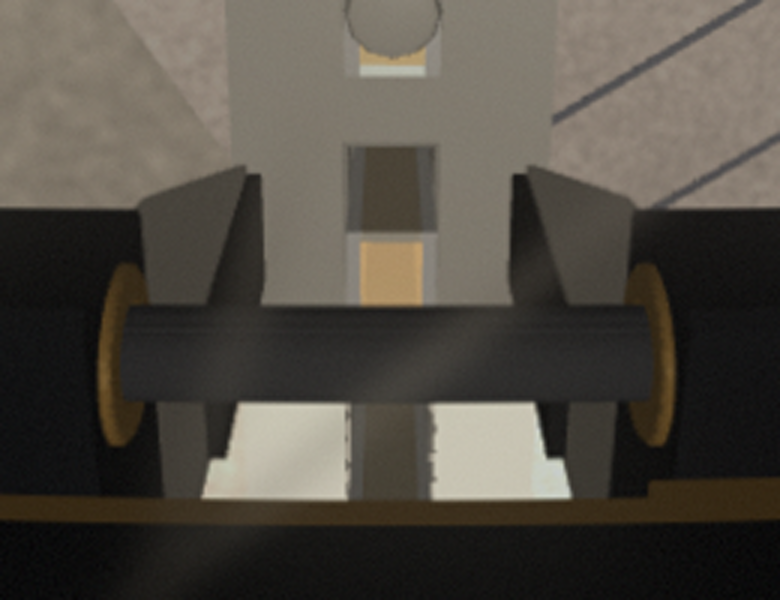

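The cell, at crop columns 348–433, is centred between the pads at 262 and 510. Closing.

```bash
python3 -m pendant '{"dp":[[0,0,0],[0,0,0],[0,0,0],[0,0,0],[0,0,0]],"rotation":[[0,0,0],[0,0,0],[0,0,0],[0,0,0],[0,0,0]]}' 0.0 && python3 -c "
from h import *
print(get_obs()['moment'])"
```

```text
time: 11.85
tool_pos: [556.7, -325.6, 41.7]
tcp_rot: [-3.142, -0.0, 2.77]
contact_force: [0.4, 0.5, -0.3]
grip_width: 12.5
finger_force: 30.0
[ 0.10581348 -0.18856457  0.03138013]
```

Gripped at 12.5 mm with no side force. Lifting straight up.

```bash
python3 -m pendant '{"dp":[[0,0,-0.01],[0,0,-0.02],[0,0,-0.035],[0,0,-0.06],[0,0,-0.1],[0,0,-0.14],[0,0,-0.16],[0,0,-0.16]],"rotation":[[0,0,0],[0,0,0],[0,0,0],[0,0,0],[0,0,0],[0,0,0],[0,0,0],[0,0,0]]}'; python3 - <<'E'
from h import *
import pickle
k=pickle.load(open('k.pkl','rb'))
# refine reader in gap: lateral position from earlier shots (top at t=2, arm above knob)
c=k['top'];cv2.imwrite('pics/t2.png',np.clip(cv2.resize(c['pixels'][165:310,230:320,::-1],None,fx=4,fy=4,interpolation=cv2.INTER_CUBIC)*1.0,0,255).astype(np.uint8))
o=get_obs();print(o['tool_pos'],o['tcp_rot'])
knob=np.array([358.2,98.5]);d=np.array([np.cos(2.93),np.sin(2.93)])
g=knob-168*d;print('gap',g)
Rm=R.from_euler('xyz',o['tcp_rot']).as_matrix()
print('dp',Rm.T@(np.r_[g,205]-o['tool_pos']))
E
```

```text
time: 12.85
tool_pos: [557.5, -326.1, 204.6]
tcp_rot: [-3.14, 0.005, 2.77]
contact_force: [-0.2, 0.1, -0.2]
grip_width: 12.7
finger_force: 30.0
[ 557.46353756 -326.0871058   204.63569804] [-3.14013375  0.00490151  2.76984966]
gap [522.45320857  63.21709373]
dp [174.02592022 349.99372715  -1.72790988]
```

```bash
python3 -m pendant '{"dp":[[0.025,0.05,0],[0.05,0.1,0],[0.075,0.15,0],[0.1,0.2,0],[0.125,0.25,0],[0.15,0.3,0],[0.174,0.35,0],[0.174,0.35,0]],"rotation":[[0,0,-0.02],[0,0,-0.04],[0,0,-0.06],[0,0,-0.08],[0,0,-0.1],[0,0,-0.12],[0,0,-0.14],[0,0,-0.16]]}';python3 -m pendant '{"dp":[[0,0,0],[0,0,0]],"rotation":[[0,0,0],[0,0,0]]}'; python3 - <<'E'
from h import *
import pickle
o=get_obs();print(o['tool_pos'],o['tcp_rot'])
c=cap('wrist');pickle.dump(c,open('gap.pkl','wb'))
p=c['pixels'][0:290,150:420,::-1];p=np.clip(p*1.4,0,255).astype(np.uint8);cv2.imwrite('pics/gap.png',cv2.resize(p,None,fx=2,fy=2,interpolation=cv2.INTER_CUBIC))
E
```

```text
time: 13.85
tool_pos: [520.4, 67.2, 200.9]
tcp_rot: [3.141, -0.002, 2.936]
contact_force: [0.4, -0.2, -0.3]
grip_width: 12.4
finger_force: 30.0
time: 14.1
tool_pos: [521.8, 62.4, 201.3]
tcp_rot: [-3.141, -0.001, 2.928]
contact_force: [0.3, 0.2, 0.1]
grip_width: 12.3
finger_force: 30.0
[521.77869241  62.44986952 201.33481776] [-3.14113031e+00 -5.29802126e-04  2.92774147e+00]
```

View pics/gap.png

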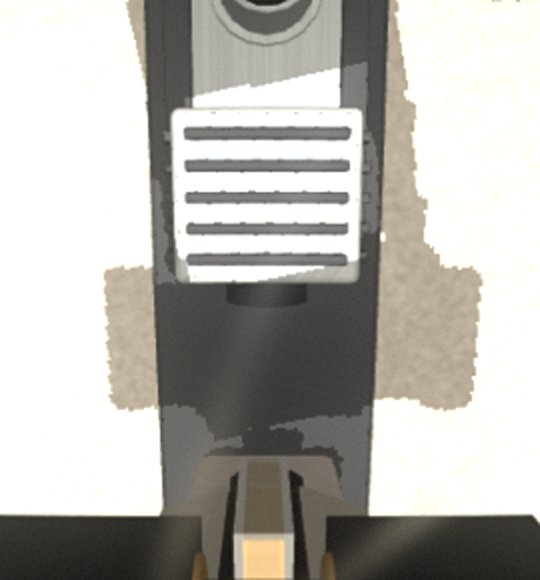

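The view from above the gap shows the lamp head's top with its front edge at row 282 (columns 176–361), its barrel at columns 227–307, the base edges, and the cell upright in the fingers.

```bash
python3 - <<'E'
from h import *
import pickle
c=pickle.load(open('gap.pkl','rb'))
o=get_obs();t=np.array([521.8,62.45]);yaw=2.93
d=np.array([np.cos(yaw),np.sin(yaw)]);n=np.array([-d[1],d[0]])
W=lambda x,y:(150+x/2-.25,y/2-.25)
def rel(p): q=p[:2]-t; return np.round([q@d,q@n],1)
for nm,pts,z in(('lamp front',[(176,282),(361,282)],109),('lamp back',[(172,108),(361,108)],109),('base mid',[(158,300),(378,300)],12),('base far',[(165,500),(369,500)],12),('barrel end',[(227,300),(307,300)],75)):
    P=onz(c,[W(*p) for p in pts],z);print(nm,[rel(p) for p in P],'mid',rel(P.mean(0)))
P=onz(c,[W(240,535),W(287,535)],226-0);print('cell top',[rel(p) for p in P])
E
```

```text
lamp front [array([48.4, 30.8]), array([ 48.2, -33.7])] mid [48.3 -1.4]
lamp back [array([105.9,  30.4]), array([105.7, -32.1])] mid [105.8  -0.8]
base mid [array([28.9, 51.8]), array([ 28.6, -55.4])] mid [28.7 -1.8]
base far [array([-76.8,  52.8]), array([-77.1, -55.1])] mid [-76.9  -1.2]
barrel end [array([37.3, 14.9]), array([ 37.2, -17. ])] mid [37.3 -1. ]
cell top [array([9.6, 5.3]), array([ 9.6, -4.5])]
```

The reader centre is at +0.3 along the beam and 1.1 mm toward tool +y. The head and barrel agree at 48.3 and 37.3. Descending to TCP z 72.5.

```bash
python3 -m pendant '{"dp":[[0,0.001,0.02],[0,0.001,0.04],[0,0.001,0.06],[0,0.001,0.08],[0,0.001,0.1],[0,0.001,0.115],[0,0.001,0.128],[0,0.001,0.128]],"rotation":[[0,0,0],[0,0,0],[0,0,0],[0,0,0],[0,0,0],[0,0,0],[0,0,0],[0,0,0]]}';python3 -m pendant '{"dp":[[0,0,0],[0,0,0],[0,0,0],[0,0,0],[0,0,0],[0,0,0]],"rotation":[[0,0,0],[0,0,0],[0,0,0],[0,0,0],[0,0,0],[0,0,0]]}'; python3 - <<'E'
from h import *
P=[]
for i in range(3): cap('wrist'); o=get_obs(); P.append(o['tool_pos'])
print(np.round(P,1),o['tcp_rot'],o['contact_force'])
t=np.mean(P,0)[:2]; g=np.array([521.8,62.45])
d=np.array([np.cos(2.93),np.sin(2.93)]);n=np.array([-d[1],d[0]])
g=g+.3*d-1.2*n; print('along,lateral err',(t-g)@d,(t-g)@n)
c=cap('scene');p=c['pixels'][150:250,210:330,::-1];cv2.imwrite('pics/fin.png',cv2.resize(p,None,fx=5,fy=5,interpolation=cv2.INTER_CUBIC))
E
```

```text
time: 15.15
tool_pos: [521.5, 64.4, 72.9]
tcp_rot: [-3.141, -0.002, 2.929]
contact_force: [-0.2, 0.7, 1.7]
grip_width: 12.4
finger_force: 30.0
time: 15.9
tool_pos: [522.0, 64.7, 73.7]
tcp_rot: [-3.142, 0.0, 2.93]
contact_force: [0.1, -0.5, -0.3]
grip_width: 12.3
finger_force: 30.0
[[522.   64.7  73.7]
 [522.   64.7  73.7]
 [522.   64.7  73.7]] [-3.14149357e+00  2.02683508e-05  2.92980939e+00] [ 0.45028426  0.0891089  -0.35721749]
along,lateral err 0.0015173242500030604 -1.0380451803781992
```

View pics/fin.png

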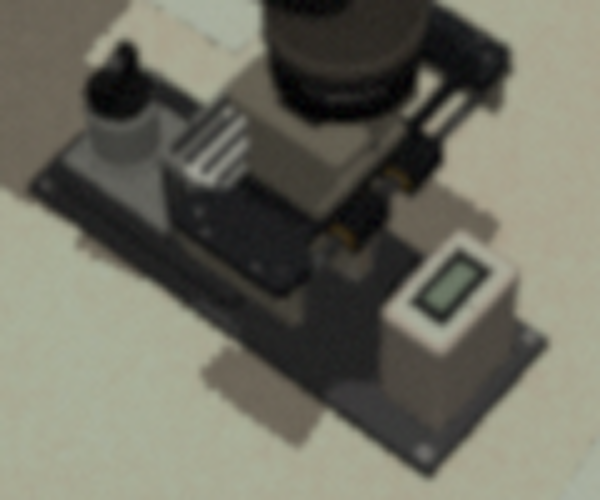

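The scene view shows the fingers in the gap, clear of both heads, with the knob low and turned. I'll make a 1 mm sideways correction and then hand in.

```bash
python3 -m pendant '{"dp":[[0,-0.001,0],[0,-0.001,0],[0,-0.001,0],[0,-0.001,0],[0,-0.001,0],[0,-0.001,0],[0,-0.001,0],[0,-0.001,0]],"rotation":[[0,0,0],[0,0,0],[0,0,0],[0,0,0],[0,0,0],[0,0,0],[0,0,0],[0,0,0]]}' && python3 -c "
from plant import workorder
print(workorder.close_job())"
```

```text
time: 17.1
tool_pos: [521.8, 63.7, 73.7]
tcp_rot: [-3.141, 0.0, 2.93]
contact_force: [-0.1, -0.8, -0.3]
grip_width: 12.3
finger_force: 30.0
the job is handed in; nothing more can be done
None
```

Job handed in at 17.1 s, with no verdict returned: the knob was turned to its stop and looks locked down in the camera views, and the unstoppered cell is held upright in the gap by its frosted sides, an estimated 0.5 mm or less off the beam line.

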